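# Swap the battery block of the electric hole punch

### The arm

A 6-joint arm with a two-finger parallel gripper is mounted at the origin on the work surface. World frame = base frame: x ahead of the robot, y to its left, z up, the work surface at z = 0. Lengths are in m, angles in rad, forces in N, time in s.
With the tool pointing down it reaches from about 0.4 to 0.925 m from the base axis. Payload 3.4 kg.
Tool frame: the origin (TCP) lies between the finger pads; the fingertips stand 22 mm ahead of it and the grasp point (between the pads) lies 3 mm ahead of it; y points along the fingers, x is the direction in which the jaws open and shut, and the axes are right-handed (so a half turn about y gives the same grasp; the last joint's range is limited). The gripper opens to 85 mm and grips with 20 to 120 N. Pads are 22 mm wide; open, the fingers measure 114 mm over their backs; the gripper's body (76 mm by 85 mm) begins 54 mm behind the grasp point. The pads swing forward as they close: fully open they stand 13 mm farther back than shut.
Start: joints at [-1.355, 0.307, 1.506, -0, 1.328, -0.073], TCP at [0.164, -0.551, 0.219] pointing down, gripper open.
Joint ranges: [-3.12, 3.12], [-1.05, 2.28], [0.14, 2.33], [-1.42, 4.57], [0.1, 2.73], [-2.68, 2.68]. Speed limits (rad/s): [2.57, 2.57, 3.14, 3.14, 3.14, 3.14].

### API

Orientations are given as a unit quaternion [w, x, y, z].
In Python, from plant import arm, eyes, ticket gives the robot as it stands.
- The arm moves only by the tool send_rows, never from a script. Its argument "plan" is a list that holds one entry, the list of rows, each a list of 7 numbers: the closure, from -1 (fully open) to 1 (shut), so that 0 is half open, then the shift along the world's x, y, z in mm, then the turn, a rotation vector about the world's x, y, z in rad. In form: [[[gripper, tx, ty, tz, rx, ry, rz], ...]]. A call has 1 to 5 rows; each row is the pose to reach, as a shift and turn from the pose measured when the call began; what a row does not reach only later rows make up. A row lasts 1/12 s, in which the tool goes at most 41.7 mm and 7.16 degrees, less where a joint would pass 70% of its speed; a pose out of reach is approached as far as the arm can. A call with a gripper value outside its range is refused whole. The fingers move at their own pace and stop on an object; the grip force is fixed at half the most. Time passes only in rows, so rows that repeat a pose let the fingers close. It gives the time, the measured TCP pose, the force and the opening at its end, in the units of the state.
- arm.get_state(): the state, without advancing time (a new reading comes with each control period).
- eyes.capture(name): name is "side" or "top"; returns a dict with "img" (384x512x3 uint8, red, green, blue), "range_z" (384x512 float32, m along the optical axis (not along the pixel's ray), 0 where there is no reading), "fx", "fy", "cx", "cy" (pixels), "dist" ([k1, k2, p1, p2, k3] as OpenCV has them; the pictures are not rectified), "rvec" (rotation vector, rad) and "tvec" (3), from world to camera coordinates, as OpenCV has them. Camera axes: x right, y down, z forward; pixel columns grow to the right and rows downward; lengths in m; the calibration is good to about 2 mm. A picture is of the moment at which its call begins.
- ticket.finish_job(): hands the job in, once; it reports no verdict.
The state is a dict: "time_s": time; "qpos": joint angles; "joint_velocities": joint speeds; "tau": joint torques, N m; "tcp_pos": TCP position; "tcp_rot": TCP orientation; "contact_force": force on the tool from outside, world axes, zero at the start; "torque": the same for the moment, N m; "finger_gap": finger opening in m.
Only numpy, scipy, OpenCV 4.12 (cv2) and the standard library are available. Lean on these libraries where they do the work, as an engineer would, in place of code of your own. Each camera call takes 0.05 s, during which the arm holds its last target. There are 200 camera calls.

### The job

The electric hole punch's battery block is flat: slide the latch fully open, lift the flat block out and stand it upright in the large compartment of the red desk tidy. Then plug the fresh block from the charging pad into the well, fully home, and slide the latch fully closed over it. Do not disturb the potted cactus.

Things in the scene. Friction and masses are not known exactly. Their poses are not given: they have to be found in the camera images.
- flat_mid (a point): Centre of the flat battery block, the one in the well at the start. Black plastic, 90 mm tall, 0.2 kg: plug 44 (x) by 64 (y) by 50 mm high, bottom edge bevelled 4 mm; centred on it a grip rib 24 (x) by 40 (y) by 40 mm tall, leaving a flat shoulder around. The point is 45 mm above its underside, 5 mm below the shoulder; z up. A half turn about z makes no difference.
- fresh_mid (a point): Centre of the fresh battery block, the one standing upright on the charging pad at the start; same shape, size and look as the flat one (plug 44 x 64 x 50 mm below, rib 24 x 40 x 40 mm above; point 45 mm above its underside). It may be turned relative to the pad.
- pad: White charging pad, 90 mm (x) by 110 mm (y), 12 mm high, fixed on the counter. Origin at the centre of its underside.
- punch: Electric hole punch, a grey and steel machine 160 mm (x) by 240 mm (y), fixed. Origin at the centre of its underside. Its flat steel deck is 55 mm above the counter; the battery well is in the deck, the sliding latch on its +y part. At the -y end, starting 23 mm from the well's edge, the punch head rises 25 mm above the deck.
- well_mouth (a point): Centre of the battery well's mouth, level with the deck; x across the machine, y towards the latch, z up. The well is 47 mm (x) by 67 mm (y), 40 mm deep, with a flat floor. The block goes in plug down, its x along the well's x, either way round; fully home it stands on the floor, its shoulder 10 mm above the deck and its centre 5 mm above this point.
- latch_post (a point): Centre of the square black post on the sliding latch, 22 x 22 mm, 34 mm tall, to be pushed or pinched; axes as the well's. It is 36 mm above the deck and, with the latch closed, 75 mm from the well's centre along the well's y. The post stands on a steel plate 38 mm wide, top 17 mm below this point, underside 13 mm above the deck, reaching 52 mm from the post's centre towards the well.
- latch (a joint): Slide of the latch in m: 0 = fully closed, its plate 9 mm over the end of the block's shoulder. It grows as the post slides away from the well, along the well's +y, to the stop at 0.030 = fully open; the plate clears the block from about 0.012. About 2 N of friction; it stays where it is left. It closes only over a block that is fully home.
- tidy_in (a point): Centre of the floor of the large compartment of the red plastic desk tidy, 4 mm above the counter. The compartment is 116 mm (x) by 117 mm (y) inside, walls 40 mm high. The tidy is fixed, 190 mm (x) by 125 mm (y), walls 4 mm thick; beyond the compartment along +x is a pen trough with pens lying below the walls' height.
- cactus_mid (a point): A small cactus in a white ceramic pot, loose on the counter, 90 mm across and 140 mm tall; the point is half-way up. To be left alone.
Not all that is in view belongs to the job. What is shaped like the part that bears fresh_mid but turquoise or white is not meant. Several things look just like the part that bears tidy_in: the one meant starts farthest to the robot's right.

How it is judged:
On the way, in this order (a step that is already met when the one before it is completed fails the run):
1. the latch has been slid open (value of joint latch above 0.02 m), for 0.1 s.
2. the flat block stands upright in the tidy's large compartment (horizontal distance between flat_mid and tidy_in below 0.045 m and z of flat_mid in the frame of tidy_in between 0.039 and 0.051 m and angle between flat_mid's own z axis and vertical below 0.15 rad), for 0.2 s.
3. the fresh block is plugged fully home in the well (z of fresh_mid in the frame of well_mouth between 0 and 0.008 m and horizontal distance between fresh_mid and well_mouth below 0.006 m and angle between fresh_mid's own z axis and vertical below 0.08 rad and angle between the x axis of fresh_mid and the x axis of well_mouth, either way round below 0.12 rad), for 0.2 s.
4. the latch has been slid closed over the fresh block (value of joint latch below 0.006 m), for 0.1 s.
At the end, for the whole second after the job is handed in: Fresh block home in the well (height within 3 mm, centre within 6 mm, upright, square); latch over it reads under 6 mm; flat block upright (0.15 rad) on the floor of the tidy's large compartment, within 45 mm of its centre; all let go (all of step 2 and all of step 3 and value of joint latch below 0.006 m); the robot touches nothing.
It fails at once if the cactus is pushed more than 25 mm or tipped (distance of cactus_mid from where it was at the start of the episode above 0.025 m or angle between cactus_mid's own z axis and vertical above 0.35 rad).
It also fails if it takes over 72 s, if anything falls off the work surface, if the arm or the gripper's body presses on something with over 40 N, if the wrist force passes 120 N, or if a joint passes its speed limit or range.

## Working session

There is one attempt and no reset: what is moved stays moved. The work goes in short steps, Python scripts to look and compute and a tool call to move; the robot and the scene stay as the last step left them, time stands still between calls to the robot, and variables do not carry over. Pictures are saved under pics/ and viewed, about 8 in all and at most 12, crops included, and the job is handed in when it is done.

Besides the shell and the picture viewer there is one more tool, called as name(argument=value, ...) on one line, values as JSON. send_rows: Moves the arm, as the interface text tells. Its arguments: {"type":"object","properties":{"plan":{"type":"array"}},"required":["plan"]}

```bash
mkdir -p pics; ls
cat > h.py <<'E'
import numpy as np, cv2, pickle
from plant import arm, eyes, ticket
def cap(n,tag=None):
    d=eyes.capture(n)
    if tag: cv2.imwrite(f'pics/{tag}.png',cv2.cvtColor(d['img'],cv2.COLOR_RGB2BGR))
    return d
def world(d):
    h,w=d['range_z'].shape
    K=np.array([[d['fx'],0,d['cx']],[0,d['fy'],d['cy']],[0,0,1]]);
    u,v=np.meshgrid(np.arange(w),np.arange(h))
    p=cv2.undistortPoints(np.stack([u,v],-1).reshape(-1,1,2).astype(float),K,np.array(d['dist'],float)).reshape(h,w,2)
    z=d['range_z'][...,None]
    c=np.concatenate([p*z,z],-1)
    R=cv2.Rodrigues(np.array(d['rvec'],float))[0]
    W=(c-np.array(d['tvec']).reshape(3))@R
    W[d['range_z']==0]=np.nan
    return W
E
python3 - <<'E'
from h import *
for n in('top','side'):
    d=cap(n,n+'0'); W=world(d); np.savez(f'{n}0.npz',W=W,img=d['img'])
    R=cv2.Rodrigues(np.array(d['rvec'],float))[0]; print(n,-R.T@np.array(d['tvec']).reshape(3),d['fx'],np.isnan(W[...,0]).mean(),R[2])
print(arm.get_state())
E
```

```text
pics
top [0.39037397 0.02188659 1.32923486] 466.8573017850251 0.003962198893229167 [ 0.10580421  0.01180753 -0.99431688]
side [0.06305559 0.85788411 1.24583017] 499.5092637318019 0.004094441731770833 [ 0.30600494 -0.54984417 -0.77719519]
{'time_s': 0.1, 'qpos': array([-1.35548404e+00,  3.07472623e-01,  1.50755802e+00,  2.03905023e-05,
        1.32839295e+00, -7.34682013e-02]), 'joint_velocities': array([-0.0008804 , -0.00134224, -0.00378435,  0.00124437, -0.00102603,
        0.00109012]), 'tau': array([ 4.77800131e-04, -4.58528745e+01, -2.52608371e+01, -1.65326505e-04,
        5.53559526e-03,  3.09590007e-05]), 'tcp_pos': array([ 0.16361149, -0.55054848,  0.21828206]), 'tcp_rot': array([ 0.56716959, -0.56631073,  0.42333804, -0.42236917]), 'contact_force': array([ 0.35578653,  0.63028555, -0.43689755]), 'torque': array([-0.01529405, -0.01766105,  0.03396273]), 'finger_gap': 0.08555161610971103}
```

View pics/top0.png

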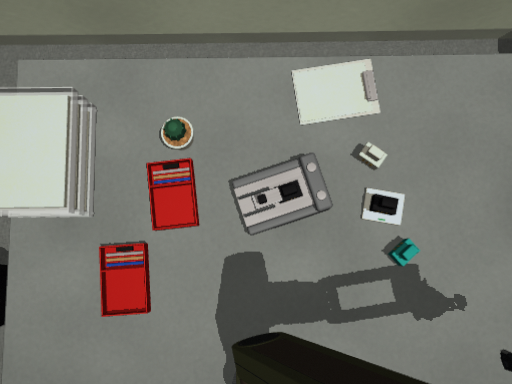

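View pics/side0.png

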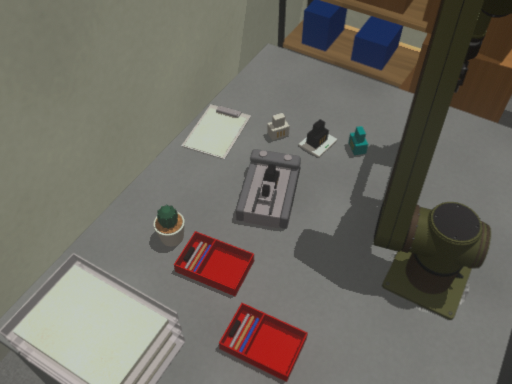

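Top view (2 pictures viewed so far): up is +x and left is +y. The punch is at about (280,193), with the post at (262,199) and the flat block at (290,190). The pad with the fresh block is at (384,205). The right-hand tidy is at (173,195) and the cactus at (177,132).

Run:
```python
from h import *
T=np.load('top0.npz');S=np.load('side0.npz')
for nm,(u,v) in dict(punch=(280,193),post=(262,199),flat=(290,190),fresh=(384,205),tidy=(173,205),cactus=(177,132),ground=(230,100)).items():
    print(nm,T['W'][v,u].round(3))
def clus(name,c,r,zlo,zhi,dark=None):
    for n,D in(('top',T),('side',S)):
        W=D['W'];m=(np.hypot(W[...,0]-c[0],W[...,1]-c[1])<r)&(W[...,2]>zlo)&(W[...,2]<zhi)
        if dark is not None: m&=D['img'].max(-1)<dark
        P=W[m]
        if len(P)<4: print(name,n,len(P));continue
        (x,y),(w,h),a=cv2.minAreaRect((P[:,:2]*1000).astype(np.float32))
        print(name,n,len(P),'rect',round(x,1),round(y,1),'size',round(w,1),round(h,1),'ang',round(a,1),'mean',(P.mean(0)*1000).round(1), 'zmed',np.median(P[:,2]).round(4))
W=T['W']
c=lambda u,v:W[v,u][:2]
clus('freshtop',c(384,205),.05,.09,.115)
clus('freshshoulder',c(384,205),.06,.055,.07)
clus('pad',c(384,205),.08,.006,.03)
clus('flattop',c(290,190),.045,.095,.115)
clus('post',c(262,199),.03,.098,.118)
clus('head',c(315,183),.1,.072,.09)
clus('plate',c(262,199),.06,.068,.08)
clus('deck+',c(280,193),.16,.045,.065)
clus('punchall',c(280,193),.16,.03,.2)
clus('tidywall',c(173,195),.12,.034,.047)
clus('cactus',c(177,132),.07,.05,.16)
```

```text
punch [ 0.535 -0.024  0.065]
post [0.515 0.025 0.11 ]
flat [ 0.539 -0.049  0.104]
fresh [ 0.497 -0.294  0.105]
tidy [0.511 0.28  0.003]
cactus [0.691 0.247 0.131]
ground [0.818 0.117 0.002]
freshtop top 151 rect 503.2 -307.2 size 40.9 25.1 ang 76.7 mean [ 502.5 -306.2  101.2] zmed 0.1015
freshtop side 89 rect 504.5 -303.9 size 43.5 26.5 ang 82.7 mean [ 502.6 -302.   101.6] zmed 0.1029
freshshoulder top 223 rect 502.9 -307.2 size 64.1 44.4 ang 77.1 mean [ 501.1 -301.1   62.2] zmed 0.062
freshshoulder side 133 rect 505.0 -302.9 size 74.1 48.8 ang 75.4 mean [ 499.7 -294.8   62.7] zmed 0.063
pad top 785 rect 500.7 -300.3 size 141.2 145.0 ang 23.9 mean [ 497.  -310.3   12.2] zmed 0.0118
pad side 428 rect 495.2 -289.5 size 156.4 137.3 ang 25.0 mean [ 490.4 -291.3   13.7] zmed 0.0132
flattop top 140 rect 539.8 -46.6 size 24.1 39.4 ang 18.0 mean [539.3 -46.3 103.9] zmed 0.1042
flattop side 92 rect 541.1 -45.2 size 23.6 44.3 ang 18.4 mean [539.8 -41.6 105.8] zmed 0.1061
post top 72 rect 515.8 26.1 size 22.0 21.7 ang 18.0 mean [515.8  26.1 106.9] zmed 0.1067
post side 57 rect 518.1 28.3 size 2
[... 497 characters left out ...]
5.7  -8.1  54.9] zmed 0.0547
deck+ side 2146 rect 531.9 -14.0 size 161.2 222.8 ang 18.1 mean [523.8   1.7  56.4] zmed 0.0566
punchall top 5139 rect 533.5 -27.8 size 163.0 240.6 ang 18.6 mean [532.2 -28.9  63.3] zmed 0.0566
punchall side 3563 rect 534.8 -25.7 size 163.0 247.0 ang 18.2 mean [528.5 -14.6  63.8] zmed 0.0583
tidywall top 429 rect 539.7 278.1 size 192.8 126.0 ang 5.9 mean [544.6 280.1  39.2] zmed 0.0393
tidywall side 537 rect 540.2 280.7 size 192.7 130.2 ang 5.5 mean [544.  284.2  40.2] zmed 0.0403
cactus top 819 rect 706.7 258.1 size 86.5 87.9 ang 83.0 mean [699.4 253.   97.7] zmed 0.0794
cactus side 807 rect 698.8 266.7 size 87.3 78.7 ang 43.3 mean [693.7 271.4  96.4] zmed 0.082
```

send_rows(plan=[[[-1,18,29,5,0,0,0.08],[-1,36,58,10,0,0,0.16],[-1,54,87,10,0,0,0.24],[-1,72,116,10,0,0,0.32],[-1,90,145,10,0,0,0.4]]])

```text
time_s: 0.52
tcp_pos: [0.2539, -0.4039, 0.2279]
tcp_rot: [0.64, -0.639, 0.302, -0.3]
contact_force: [1.1, 0.0, 0.4]
finger_gap: 0.0854
```

send_rows(plan=[[[-1,18,29,0,0,0,0.08],[-1,36,58,0,0,0,0.16],[-1,54,87,0,0,0,0.24],[-1,72,116,0,0,0,0.32],[-1,90,145,0,0,0,0.4]]])

```text
time_s: 0.93
tcp_pos: [0.3442, -0.2572, 0.2277]
tcp_rot: [0.688, -0.687, 0.167, -0.165]
contact_force: [1.1, -0.4, 0.0]
finger_gap: 0.0857
```

send_rows(plan=[[[-1,18,29,0,0,0,0.08],[-1,36,58,0,0,0,0.16],[-1,54,87,0,0,0,0.24],[-1,72,116,0,0,0,0.32],[-1,90,145,0,0,0,0.4]]])

```text
time_s: 1.35
tcp_pos: [0.4344, -0.1104, 0.2275]
tcp_rot: [0.707, -0.706, 0.026, -0.024]
contact_force: [1.4, -0.3, 0.0]
finger_gap: 0.0852
```

send_rows(plan=[[[-1,20,34,0,0,0,0.1],[-1,41,68,0,0,0,0.2],[-1,62,103,0,0,0,0.3],[-1,82,137,0,0,0,0.388],[-1,82,137,0,0,0,0.388]]])

```text
time_s: 1.77
tcp_pos: [0.52, 0.0325, 0.2272]
tcp_rot: [0.699, -0.697, -0.115, 0.115]
contact_force: [0.0, -0.0, 0.2]
finger_gap: 0.0856
```

```bash
cat >> h.py <<'E'
def yaw():
    from scipy.spatial.transform import Rotation as Ro
    s=arm.get_state(); R=Ro.from_quat(np.roll(s['tcp_rot'],-1)).as_matrix()
    print('tcp',(s['tcp_pos']*1000).round(1),'yaw',np.degrees(np.arctan2(R[1,0],R[0,0])).round(2),'down',R[:,1].round(4),'gap',s['finger_gap'],'q',s['qpos'].round(2),'F',s['contact_force'].round(1))
E
python3 -c "
from h import *
yaw()"
```

```text
tcp [520.   32.5 227.2] yaw 18.65 down [-7.0e-04  3.2e-03 -1.0e+00] gap 0.08556038096614228 q [-0.02  0.23  1.6   0.    1.31 -0.35] F [ 0.  -0.   0.2]
```

send_rows(plan=[[[-1,-3.5,-6,-40,0,0,-0.008],[-1,-3.5,-6,-80,0,0,-0.008],[-1,-3.5,-6,-105,0,0,-0.008],[-1,-3.5,-6,-126,0,0,-0.008],[-1,-3.5,-6,-126,0,0,-0.008]]])

```text
time_s: 2.18
tcp_pos: [0.5121, 0.0264, 0.0968]
tcp_rot: [0.7, -0.696, -0.108, 0.115]
contact_force: [-0.6, 0.3, -0.2]
finger_gap: 0.0853
```

send_rows(plan=[[[0.2,0,0,0,0,0,0],[0.5,0,0,0,0,0,0],[1,0,0,0,0,0,0],[1,0,0,0,0,0,0],[1,0,0,0,0,0,0]]])

```text
time_s: 2.6
tcp_pos: [0.5132, 0.0262, 0.0982]
tcp_rot: [0.7, -0.697, -0.109, 0.114]
contact_force: [-0.0, -0.3, 0.1]
finger_gap: 0.0255
```

send_rows(plan=[[[1,2,1,0,0,0,0],[1,2,1,0,0,0,0],[1,2,1,0,0,0,0],[1,2,1,0,0,0,0],[1,2,1,0,0,0,0]]])

```text
time_s: 3.02
tcp_pos: [0.5151, 0.0273, 0.0982]
tcp_rot: [0.7, -0.697, -0.109, 0.114]
contact_force: [-0.0, 0.0, -0.1]
finger_gap: 0.0001
```

send_rows(plan=[[[1,-2,6,0,0,0,0],[1,-4,12,0,0,0,0],[1,-6,19,0,0,0,0],[1,-8,25,0,0,0,0],[1,-9.5,29,0,0,0,0]]])

```text
time_s: 3.43
tcp_pos: [0.5051, 0.0574, 0.0981]
tcp_rot: [0.7, -0.696, -0.109, 0.114]
contact_force: [-0.2, 0.4, -0.1]
finger_gap: 0.0
```

Gap is 0, so the fingers did not hold the post. I'll take another look.

Run:
```python
from h import *
yaw()
a=cap('side')['img'][120:260,180:360]; b=cap('top')['img'][120:260,190:370]
im=np.hstack([cv2.resize(x,None,fx=2.2,fy=2.2,interpolation=cv2.INTER_CUBIC) for x in(a,b)])
cv2.imwrite('pics/p3.png',im[...,::-1])
```

```text
tcp [505.1  57.4  98.1] yaw 18.2 down [-0.0082  0.0036 -1.    ] gap 4.704450272084186e-05 q [ 0.03  0.35  1.8   0.    1.   -0.29] F [-0.2  0.4 -0.1]
```

View pics/p3.png

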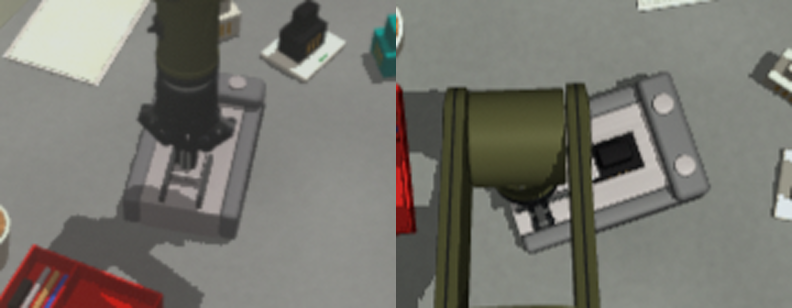

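send_rows(plan=[[[-1,0,0,0,0,0,0],[-1,0,0,0,0,0,0],[-1,0,0,20,0,0,0],[-1,0,0,60,0,0,0],[-1,0,0,100,0,0,0]]])

```text
time_s: 3.95
tcp_pos: [0.5035, 0.0569, 0.1978]
tcp_rot: [0.7, -0.696, -0.107, 0.116]
contact_force: [1.2, 0.6, 0.3]
finger_gap: 0.0603
```

send_rows(plan=[[[-1,-30,20,10,0,0,0],[-1,-60,50,10,0,0,0],[-1,-60,80,10,0,0,0],[-1,-60,110,10,0,0,0],[-1,-60,110,10,0,0,0]]])

```text
time_s: 4.37
tcp_pos: [0.4435, 0.171, 0.2085]
tcp_rot: [0.701, -0.695, -0.109, 0.116]
contact_force: [-0.4, -0.3, 2.1]
finger_gap: 0.0859
```

```bash
cat > m.py <<'E'
from h import *
def clus(D,n,name,c,r,zlo,zhi):
        W=D['W'];m=(np.hypot(W[...,0]-c[0],W[...,1]-c[1])<r)&(W[...,2]>zlo)&(W[...,2]<zhi); P=W[m]
        if len(P)<4: print(name,n,len(P));return
        (x,y),(w,h),a=cv2.minAreaRect((P[:,:2]*1000).astype(np.float32))
        print(name,n,len(P),'rect',round(x,1),round(y,1),'size',round(w,1),round(h,1),'ang',round(a,1),'zmed',np.median(P[:,2]).round(4))
def both(*jobs):
    for n in('top','side'):
        d=cap(n);d['W']=world(d)
        for j in jobs: clus(d,n,*j)
    return d
E
python3 - <<'E'
from m import *
yaw()
both(('post',(.512,.04),.055,.098,.118),('flat',(.540,-.046),.045,.095,.115))
E
```

```text
tcp [443.5 171.  208.5] yaw 18.37 down [-0.0113  0.0066 -0.9999] gap 0.0859295025375773 q [ 0.27  0.18  1.71  0.01  1.26 -0.05] F [-0.4 -0.3  2.1]
post top 71 rect 515.9 26.2 size 21.5 21.8 ang 18.3 zmed 0.1075
flat top 138 rect 539.8 -46.8 size 23.9 39.8 ang 18.1 zmed 0.1044
post side 6 rect 514.0 37.5 size 19.2 3.1 ang 12.4 zmed 0.0984
flat side 0
```

Run:
```python
from m import *
ims=[]
for n in('top','side'):
    d=cap(n);d['W']=W=world(d)
    for lo in np.arange(.13,.40,.03): clus(d,n,f'{lo:.2f}',(.4435,.171),.12,lo,lo+.03)
    R=cv2.Rodrigues(np.array(d['rvec'],float))[0];K=np.array([[d['fx'],0,d['cx']],[0,d['fy'],d['cy']],[0,0,1]])
    p=cv2.projectPoints(np.array([[.4435,.171,.2085],[.4435,.171,.1865]]),np.array(d['rvec']),np.array(d['tvec']),K,np.array(d['dist']))[0].reshape(-1,2)
    print(p); im=d['img'].copy(); [cv2.circle(im,tuple(int(x) for x in q),1,(255,0,255),-1) for q in p]
    u,v=p[0].astype(int); ims.append(cv2.resize(im[max(v-70,0):v+70,u-70:u+70],(400,400)))
cv2.imwrite('pics/p4.png',np.hstack(ims)[...,::-1])
```

```text
0.13 top 0
0.16 top 0
0.19 top 0
0.22 top 0
0.25 top 0
0.28 top 19 rect 388.9 158.6 size 40.1 7.1 ang 28.8 zmed 0.2981
0.31 top 72 rect 390.4 154.4 size 34.7 12.9 ang 13.5 zmed 0.3351
0.34 top 14 rect 396.3 158.1 size 28.9 20.2 ang 2.1 zmed 0.3533
0.37 top 10 rect 409.0 156.1 size 1.7 19.3 ang 16.7 zmed 0.3831
0.40 top 24 rect 410.3 160.2 size 5.3 36.9 ang 9.0 zmed 0.4278
[[201.34886613 224.87418717]
 [202.54052992 225.29071974]]
0.13 side 0
0.16 side 0
0.19 side 0
0.22 side 32 rect 444.0 167.4 size 108.9 22.1 ang 18.8 zmed 0.2442
0.25 side 90 rect 450.1 169.2 size 128.9 24.6 ang 17.9 zmed 0.2631
0.28 side 378 rect 443.6 168.6 size 147.5 34.4 ang 20.6 zmed 0.2959
0.31 side 426 rect 442.7 169.6 size 140.1 35.5 ang 17.7 zmed 0.3283
0.34 side 190 rect 438.9 182.3 size 133.4 45.1 ang 20.0 zmed 0.3596
0.37 side 352 rect 436.6 183.9 size 72.7 40.9 ang 28.6 zmed 0.3894
0.40 side 210 rect 436.9 184.7 size 75.5 38.0 ang 28.0 zmed 0.4185
[[263.68227277 209.95208946]
 [263.58523831 214.9876612 ]]
```

View pics/p4.png

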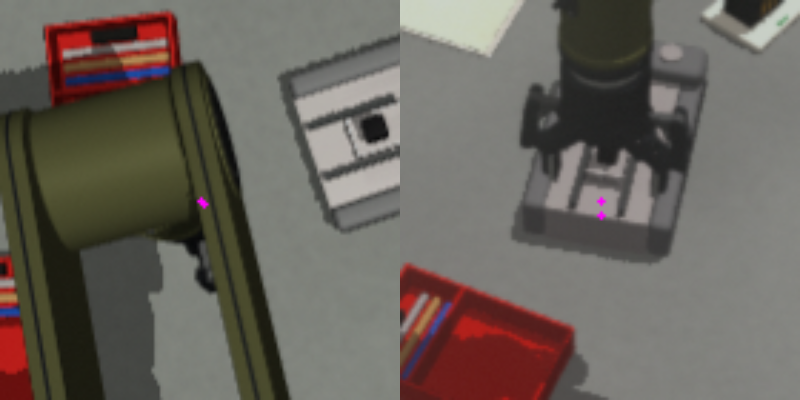

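Run:
```python
from m import *
yaw()
d=cap('side');W=world(d)
a=np.radians(18.3);ex=np.array([np.cos(a),np.sin(a)]);ey=np.array([-np.sin(a),np.cos(a)])
m=(np.hypot(W[...,0]-.4435,W[...,1]-.171)<.1)&(W[...,2]>.15)&(W[...,2]<.33)
P=W[m];q=P[:,:2]-[.4435,.171];u=q@ex*1000;v=q@ey*1000;z=P[:,2]*1000
for lo in range(-80,80,8):
    s=(u>=lo)&(u<lo+8)
    if s.sum()>2:
        k=np.argsort(z[s])[:4]; print(lo,s.sum(),'zlow',z[s][k].round(0),'v',v[s][k].round(0))
```

```text
tcp [443.5 166.2 207.6] yaw 18.21 down [-0.0136  0.0024 -0.9999] gap 0.08508527040368064 q [ 0.26  0.18  1.72  0.01  1.26 -0.06] F [ 0.1 -0.2 -0.6]
-80 15 zlow [287. 287. 288. 290.] v [  7.   4.  -5. -10.]
-72 55 zlow [283. 284. 286. 287.] v [6. 6. 8. 7.]
-64 39 zlow [248. 257. 264. 264.] v [-1.  3.  2.  5.]
-56 68 zlow [237. 237. 240. 242.] v [ 2. -2.  5.  3.]
-48 65 zlow [242. 242. 246. 249.] v [3. 7. 3. 9.]
-40 44 zlow [284. 289. 292. 292.] v [ 3.  7. 10. 11.]
-32 37 zlow [299. 299. 299. 300.] v [11. -6. 14.  9.]
-24 26 zlow [303. 305. 307. 307.] v [ 9. 11.  9. 10.]
-16 24 zlow [295. 295. 296. 298.] v [1. 4. 6. 7.]
-8 20 zlow [297. 298. 300. 301.] v [4. 5. 4. 6.]
0 21 zlow [297. 298. 300. 300.] v [3. 5. 3. 6.]
8 23 zlow [294. 297. 298. 299.] v [3. 5. 3. 6.]
16 20 zlow [301. 305. 306. 309.] v [ 6. 11. 11. 11.]
24 32 zlow [295. 296. 298. 299.] v [10. 12. 10. 10.]
32 31 zlow [284. 289. 295. 296.] v [ 7.  8. 11. 10.]
40 74 zlow [234. 234. 240. 240.] v [  3. -14. -13.   0.]
48 61 zlow [239. 241. 245. 248.] v [4. 0. 0. 5.]
56 48 zlow [273. 276. 277. 281.] v [-2. -2.  2.  1.]
64 35 zlow [280. 283. 284. 285.] v [6. 6. 5. 9.]
72 5 zlow [282. 287. 291. 296.] v [6. 6. 6. 7.]
```

The reported TCP z is about 36 mm below the real one: open tips are seen at 235 mm where 199 mm is expected, and the palm at 295 mm where 259 mm is expected. The closed fingers therefore passed over the post, which hasn't moved. I'll allow for that offset.

send_rows(plan=[[[-1,24,-46,0,0,0,0],[-1,48,-93,0,0,0,0],[-1,72.5,-139.7,0,0,0,0],[-1,72.5,-139.7,0,-0.003,-0.013,0],[-1,72.5,-139.7,0,-0.003,-0.013,0]]])

```text
time_s: 5.03
tcp_pos: [0.5192, 0.0197, 0.2075]
tcp_rot: [-0.697, 0.7, 0.11, -0.109]
contact_force: [0.9, -0.8, 0.1]
finger_gap: 0.0852
```

send_rows(plan=[[[-1,0,0,0,0,0,0],[-1,0,0,0,0,0,0]]])

```text
time_s: 5.2
tcp_pos: [0.5192, 0.0179, 0.2072]
tcp_rot: [-0.697, 0.7, 0.109, -0.108]
contact_force: [-0.0, -0.3, 0.0]
finger_gap: 0.0856
```

```bash
python3 -c "
from h import *
yaw()"
```

```text
tcp [519.2  17.9 207.2] yaw 17.62 down [ 0.0015 -0.0047 -1.    ] gap 0.08564823901882493 q [-0.04  0.24  1.64 -0.    1.26 -0.35] F [-0.  -0.3  0. ]
```

send_rows(plan=[[[-1,-3,8.5,-30,0.003,0.001,0.01],[-1,-3,8.5,-60,0.003,0.001,0.01],[-1,-3,8.5,-60,0.003,0.001,0.01],[-1,-3,8.5,-60,0.003,0.001,0.01]]])

```text
time_s: 5.53
tcp_pos: [0.514, 0.0271, 0.1461]
tcp_rot: [-0.698, 0.698, 0.111, -0.114]
contact_force: [0.1, 0.5, 1.4]
finger_gap: 0.0855
```

```bash
python3 -c "
from h import *
yaw()"
```

```text
tcp [514.   27.1 146.1] yaw 18.25 down [-0.0044 -0.0014 -1.    ] gap 0.0855225320394 q [-0.03  0.3   1.73 -0.    1.12 -0.35] F [0.1 0.5 1.4]
```

send_rows(plan=[[[-1,1.5,0,-30,0,0.003,0],[-1,1.5,0,-60,0,0.003,0],[-1,2,0,-80,0,0.003,0],[-1,2,0,-80,0,0.003,0],[-1,2,0,-80,0,0.003,0]]])

```text
time_s: 5.95
tcp_pos: [0.5165, 0.0274, 0.0669]
tcp_rot: [-0.698, 0.698, 0.11, -0.115]
contact_force: [0.3, -1.4, 0.3]
finger_gap: 0.0851
```

send_rows(plan=[[[1,0,0,0,0,0,0],[1,0,0,0,0,0,0],[1,0,0,0,0,0,0],[1,0,0,0,0,0,0],[1,0,0,0,0,0,0]]])

```text
time_s: 6.37
tcp_pos: [0.517, 0.0274, 0.0678]
tcp_rot: [-0.698, 0.698, 0.11, -0.114]
contact_force: [-0.4, -0.1, 0.2]
finger_gap: 0.0255
```

send_rows(plan=[[[1,0,0,0,0,0,0],[1,0,0,0,0,0,0],[1,0,0,0,0,0,0],[1,0,0,0,0,0,0]]])

```text
time_s: 6.7
tcp_pos: [0.5175, 0.0275, 0.068]
tcp_rot: [-0.698, 0.698, 0.111, -0.114]
contact_force: [1.0, 0.2, 0.6]
finger_gap: 0.021
```

send_rows(plan=[[[1,-2.5,7.5,0,0,0,0],[1,-5,15,0,0,0,0],[1,-7.5,22.5,0,0,0,0],[1,-9.5,28.5,0,0,0,0],[1,-9.5,29,0,0,0,0]]])

```text
time_s: 7.12
tcp_pos: [0.5086, 0.0549, 0.0681]
tcp_rot: [-0.696, 0.7, 0.112, -0.115]
contact_force: [2.4, -12.2, -2.0]
finger_gap: 0.0211
```

send_rows(plan=[[[1,0,0,0,0,0,0],[1,0,0,0,0,0,0]]])

```text
time_s: 7.28
tcp_pos: [0.5086, 0.0547, 0.0681]
tcp_rot: [-0.695, 0.7, 0.112, -0.115]
contact_force: [1.4, -4.7, -1.1]
finger_gap: 0.0212
```

send_rows(plan=[[[-1,0,0,0,0,0,0],[-1,0,0,0,0,0,0],[-1,0,0,0,0,0,0],[-1,0,0,35,0,0,0],[-1,0,0,70,0,0,0]]])

```text
time_s: 7.7
tcp_pos: [0.5057, 0.0553, 0.1366]
tcp_rot: [-0.696, 0.7, 0.11, -0.118]
contact_force: [0.8, 0.4, 0.2]
finger_gap: 0.0798
```

send_rows(plan=[[[-1,10,-33,0,0,0,0],[-1,20,-66,0,0,0,0],[-1,30,-98,0,0,0,0],[-1,30,-98,0,0,0,0],[-1,30,-98,0,0,0,0]]])

```text
time_s: 8.12
tcp_pos: [0.5358, -0.0437, 0.1366]
tcp_rot: [-0.696, 0.7, 0.109, -0.117]
contact_force: [-0.3, -0.2, 0.0]
finger_gap: 0.0853
```

Run:
```python
from m import *
yaw()
both(('post',(.507,.05),.04,.1,.118))
```

```text
tcp [535.8 -43.7 136.6] yaw 18.35 down [-0.0105 -0.0069 -0.9999] gap 0.08528793905948245 q [-0.15  0.34  1.69 -0.01  1.12 -0.47] F [-0.3 -0.2  0. ]
post top 69 rect 507.0 53.5 size 21.4 20.8 ang 18.1 zmed 0.107
post side 58 rect 507.5 58.1 size 20.6 25.7 ang 30.1 zmed 0.1091
```

send_rows(plan=[[[-1,4.7,-2.3,0,0.007,-0.01,0],[-1,4.7,-2.3,-25,0.007,-0.01,0],[-1,4.7,-2.3,-50,0.007,-0.01,0],[-1,4.7,-2.3,-74,0.007,-0.01,0],[-1,4.7,-2.3,-74,0.007,-0.01,0]]])

```text
time_s: 8.63
tcp_pos: [0.5354, -0.0426, 0.0583]
tcp_rot: [0.699, -0.696, -0.111, 0.118]
contact_force: [-2.0, -0.1, 0.2]
finger_gap: 0.0851
```

```bash
python3 -c "
from h import *
yaw()"
```

```text
tcp [535.4 -42.6  58.3] yaw 18.57 down [-0.0105  0.0025 -0.9999] gap 0.08506138849048665 q [-0.16  0.43  1.78  0.    0.94 -0.48] F [-2.  -0.1  0.2]
```

```bash
python3 -c "
from h import *
for i in range(5): yaw(); cap('side')
"
```

```text
tcp [535.4 -42.6  58.3] yaw 18.57 down [-0.0105  0.0025 -0.9999] gap 0.08506138849048665 q [-0.16  0.43  1.78  0.    0.94 -0.48] F [-2.  -0.1  0.2]
tcp [536.7 -42.9  60.2] yaw 18.56 down [-0.008  0.002 -1.   ] gap 0.08528162217721355 q [-0.16  0.43  1.78  0.    0.94 -0.48] F [ 0.5 -0.3  0.3]
tcp [538.4 -43.3  61.7] yaw 18.55 down [-0.0045  0.0014 -1.    ] gap 0.08515059752792813 q [-0.16  0.43  1.78  0.    0.94 -0.48] F [0.5 0.3 0.2]
tcp [539.7 -43.6  62.8] yaw 18.54 down [-1.7e-03  9.0e-04 -1.0e+00] gap 0.08529529972792241 q [-0.16  0.43  1.77  0.    0.94 -0.48] F [ 0.2  0.4 -0. ]
tcp [540.4 -43.9  63.4] yaw 18.53 down [ 0.e+00  5.e-04 -1.e+00] gap 0.08544849853031578 q [-0.16  0.43  1.77  0.    0.94 -0.48] F [ 0.2 -0.1  0.8]
```

send_rows(plan=[[[-1,0,-2,-2,0,0,-0.005],[-1,0,-2,-2,0,0,-0.005],[1,0,-2,-2,0,0,-0.005],[1,0,-2,-2,0,0,-0.005],[1,0,-2,-2,0,0,-0.005]]])

```text
time_s: 9.3
tcp_pos: [0.5408, -0.0462, 0.062]
tcp_rot: [0.698, -0.698, -0.112, 0.111]
contact_force: [-0.7, 0.2, -0.4]
finger_gap: 0.0519
```

send_rows(plan=[[[1,0,0,0,0,0,0],[1,0,0,0,0,0,0],[1,0,0,0,0,0,0],[1,0,0,0,0,0,0],[1,0,0,0,0,0,0]]])

```text
time_s: 9.72
tcp_pos: [0.541, -0.0462, 0.0622]
tcp_rot: [-0.698, 0.698, 0.113, -0.111]
contact_force: [0.4, -0.1, 2.7]
finger_gap: 0.0235
```

```bash
python3 -c "
from h import *
yaw();cap('side');yaw()
"
```

```text
tcp [541.  -46.2  62.2] yaw 18.23 down [ 1.7e-03  2.0e-04 -1.0e+00] gap 0.02345365314449196 q [-0.16  0.43  1.77  0.    0.94 -0.48] F [ 0.4 -0.1  2.7]
tcp [540.9 -46.2  62.2] yaw 18.23 down [ 1.6e-03  2.0e-04 -1.0e+00] gap 0.023175367720670064 q [-0.16  0.43  1.77  0.    0.94 -0.48] F [0.6 0.9 2.4]
```

send_rows(plan=[[[1,0,0,12,0,0,0],[1,0,0,35,0,0,0],[1,0,0,65,0,0,0],[1,0,0,95,0,0,0],[1,0,0,125,0,0,0]]])

```text
time_s: 10.18
tcp_pos: [0.5399, -0.046, 0.1874]
tcp_rot: [0.698, -0.698, -0.112, 0.112]
contact_force: [0.8, -0.1, -2.3]
finger_gap: 0.0231
```

send_rows(plan=[[[1,-3,30,5,0,0,0],[1,-7,65,5,0,0,0],[1,-11,100,5,0,0,0],[1,-15,135,5,0,0,0],[1,-18,165,5,0,0,0]]])

```text
time_s: 10.6
tcp_pos: [0.5205, 0.1208, 0.1918]
tcp_rot: [0.699, -0.698, -0.111, 0.113]
contact_force: [-0.4, -0.1, -2.9]
finger_gap: 0.0229
```

send_rows(plan=[[[1,-4,35,0,0,0,0],[1,-8,70,0,0,0,0],[1,-12,105,0,0,0,0],[1,-16,135,0,0,0,0],[1,-17,153,0,0,0,0]]])

```text
time_s: 11.02
tcp_pos: [0.5019, 0.2769, 0.1909]
tcp_rot: [0.699, -0.697, -0.111, 0.114]
contact_force: [1.0, -0.5, -2.3]
finger_gap: 0.0232
```

send_rows(plan=[[[1,0,0,0,0,0,0],[1,0,0,0,0,0,0],[1,0,0,0,0,0,0]]])

```text
time_s: 11.27
tcp_pos: [0.5012, 0.2761, 0.19]
tcp_rot: [0.698, -0.698, -0.111, 0.115]
contact_force: [-0.2, 0.2, -2.3]
finger_gap: 0.0236
```

```bash
python3 -c "
from h import *
yaw();cap('side');yaw()
"
```

```text
tcp [501.2 276.1 190. ] yaw 18.38 down [-6.4e-03  2.0e-04 -1.0e+00] gap 0.02358204552260446 q [0.43 0.33 1.55 0.   1.27 0.11] F [-0.2  0.2 -2.3]
tcp [501.4 275.7 190.2] yaw 18.32 down [-6.e-03  4.e-04 -1.e+00] gap 0.022826186450632918 q [0.43 0.33 1.55 0.   1.27 0.11] F [-0.  -0.3 -2.5]
```

send_rows(plan=[[[1,6,0,-35,0,-0.005,0],[1,6,0,-65,0,-0.005,0],[1,6,0,-95,0,-0.005,0],[1,6,0,-120,0,-0.005,0],[1,6,0,-125,0,-0.005,0]]])

```text
time_s: 11.73
tcp_pos: [0.5044, 0.2724, 0.061]
tcp_rot: [-0.697, 0.699, 0.108, -0.115]
contact_force: [-1.1, -0.6, -3.4]
finger_gap: 0.0233
```

send_rows(plan=[[[1,0,0,0,0,0,0],[1,0,0,0,0,0,0],[1,0,0,0,0,0,0]]])

```text
time_s: 11.98
tcp_pos: [0.5056, 0.2722, 0.0624]
tcp_rot: [-0.698, 0.699, 0.109, -0.114]
contact_force: [0.7, -0.0, -2.4]
finger_gap: 0.0229
```

```bash
python3 -c "
from h import *
yaw();cap('side','p5');yaw()
"
```

```text
tcp [505.6 272.2  62.4] yaw 18.15 down [-0.0068 -0.0028 -1.    ] gap 0.022946380615769743 q [0.42 0.47 1.7  0.   0.98 0.1 ] F [ 0.7 -0.  -2.4]
tcp [506.  272.6  62.8] yaw 18.16 down [-0.0058 -0.0022 -1.    ] gap 0.023039794736484327 q [0.42 0.47 1.7  0.   0.98 0.1 ] F [ 0.8  0.3 -1.7]
```

send_rows(plan=[[[1,0,0,-4,0,-0.004,0],[1,0,0,-8,0,-0.004,0],[1,0,0,-11,0,-0.004,0],[1,0,0,-11.5,0,-0.004,0],[1,0,0,-11.5,0,-0.004,0]]])

```text
time_s: 12.45
tcp_pos: [0.5058, 0.2727, 0.0512]
tcp_rot: [-0.698, 0.699, 0.111, -0.112]
contact_force: [-0.0, 1.0, -0.7]
finger_gap: 0.023
```

send_rows(plan=[[[1,0,0,0,0,0,0],[1,0,0,0,0,0,0],[1,0,0,0,0,0,0]]])

```text
time_s: 12.7
tcp_pos: [0.5058, 0.2728, 0.0512]
tcp_rot: [-0.698, 0.699, 0.111, -0.113]
contact_force: [0.2, 0.5, -1.5]
finger_gap: 0.0233
```

send_rows(plan=[[[1,0,0,-1,0,0,0],[1,0,0,-1,0,0,0],[-1,0,0,-1,0,0,0],[-1,0,0,-1,0,0,0],[-1,0,0,-1,0,0,0]]])

```text
time_s: 13.12
tcp_pos: [0.5061, 0.2729, 0.0504]
tcp_rot: [-0.698, 0.699, 0.111, -0.112]
contact_force: [-0.0, 0.8, 0.2]
finger_gap: 0.0584
```

send_rows(plan=[[[-1,0,0,0,0,0,0],[-1,0,0,10,0,0,0],[-1,0,0,40,0,0,0],[-1,0,0,80,0,0,0],[-1,0,0,120,0,0,0]]])

```text
time_s: 13.53
tcp_pos: [0.505, 0.2725, 0.1713]
tcp_rot: [-0.697, 0.699, 0.11, -0.113]
contact_force: [0.2, 0.4, 0.1]
finger_gap: 0.0852
```

send_rows(plan=[[[-1,0,-35,0,0,0,-0.06],[-1,0,-70,0,0,0,-0.12],[-1,0,-105,0,0,0,-0.18],[-1,0,-140,0,0,0,-0.24],[-1,0,-175,0,0,0,-0.3]]])

```text
time_s: 13.95
tcp_pos: [0.5049, 0.0962, 0.1723]
tcp_rot: [-0.706, 0.708, 0.004, -0.007]
contact_force: [0.3, 0.0, -0.1]
finger_gap: 0.0857
```

send_rows(plan=[[[-1,0,-35,0,0,0,-0.04],[-1,0,-70,0,0,0,-0.08],[-1,0,-105,0,0,0,-0.12],[-1,0,-140,0,0,0,-0.18],[-1,0,-175,0,0,0,-0.24]]])

```text
time_s: 14.37
tcp_pos: [0.5047, -0.0805, 0.1732]
tcp_rot: [-0.702, 0.703, -0.081, 0.079]
contact_force: [0.1, 0.4, -0.2]
finger_gap: 0.085
```

Run:
```python
from m import *
yaw()
both(('flat',(.507,.276),.055,.08,.11),('flatshoulder',(.507,.276),.05,.045,.065),('freshtop',(.503,-.306),.05,.09,.115))
yaw()
```

```text
tcp [504.7 -80.5 173.2] yaw -13.05 down [-0.0028 -0.001  -1.    ] gap 0.08501712398221518 q [-0.24  0.26  1.7  -0.    1.18 -0.01] F [ 0.1  0.4 -0.2]
flat top 141 rect 504.5 271.2 size 23.9 40.0 ang 18.0 zmed 0.0934
flatshoulder top 222 rect 504.8 271.8 size 44.9 64.7 ang 17.9 zmed 0.0536
freshtop top 153 rect 502.6 -307.4 size 40.7 24.5 ang 76.5 zmed 0.1014
flat side 143 rect 505.3 274.4 size 23.7 41.4 ang 16.3 zmed 0.0942
flatshoulder side 214 rect 505.8 273.6 size 45.1 67.8 ang 17.9 zmed 0.0554
freshtop side 92 rect 505.3 -303.0 size 43.6 27.0 ang 76.7 zmed 0.1028
tcp [505.5 -83.8 173.2] yaw -13.25 down [-0.0021 -0.0037 -1.    ] gap 0.08550611887387494 q [-0.24  0.26  1.7  -0.    1.18 -0.01] F [ 0.1  0.9 -0. ]
```

send_rows(plan=[[[-1,0,-40,0,0,0,0],[-1,0,-80,0,0,0,0],[-1,0,-120,0,0,0,0],[-1,0,-160,0,0,0,0],[-1,0,-195,0,0,0,0]]])

```text
time_s: 14.88
tcp_pos: [0.5056, -0.2806, 0.174]
tcp_rot: [-0.701, 0.704, -0.082, 0.081]
contact_force: [0.0, 1.1, 0.6]
finger_gap: 0.085
```

send_rows(plan=[[[-1,0,-25,-20,0,0,0],[-1,0,-25,-40,0,0,0],[-1,0,-25,-50,0,0,0],[-1,0,-25,-50,0,0,0],[-1,0,-25,-50,0,0,0]]])

```text
time_s: 15.3
tcp_pos: [0.5052, -0.304, 0.1237]
tcp_rot: [-0.701, 0.703, -0.082, 0.08]
contact_force: [0.8, -0.6, 0.6]
finger_gap: 0.0856
```

send_rows(plan=[[[-1,0,0,0,0,0,0],[-1,0,0,0,0,0,0],[-1,0,0,0,0,0,0]]])

```text
time_s: 15.55
tcp_pos: [0.5061, -0.3035, 0.125]
tcp_rot: [-0.701, 0.704, -0.081, 0.08]
contact_force: [-0.6, 0.4, -0.1]
finger_gap: 0.0851
```

```bash
python3 -c "
from h import *
yaw();cap('side');cap('side');cap('side');yaw()
"
```

```text
tcp [ 506.1 -303.5  125. ] yaw -13.08 down [-0.0011 -0.0037 -1.    ] gap 0.0851311806014601 q [-0.61  0.41  1.6  -0.    1.13 -0.38] F [-0.6  0.4 -0.1]
tcp [ 505.7 -303.9  124.5] yaw -13.12 down [-0.0017 -0.0033 -1.    ] gap 0.08529409002492193 q [-0.61  0.41  1.6  -0.    1.13 -0.38] F [ 0.9  0.8 -0.1]
```

send_rows(plan=[[[-1,-1.7,-3.1,-20,0.003,-0.002,0],[-1,-1.7,-3.1,-40,0.003,-0.002,0],[-1,-1.7,-3.1,-58,0.003,-0.002,0],[-1,-1.7,-3.1,-65,0.003,-0.002,0],[-1,-1.7,-3.1,-65,0.003,-0.002,0]]])

```text
time_s: 16.12
tcp_pos: [0.5027, -0.306, 0.0578]
tcp_rot: [0.703, -0.702, 0.082, -0.08]
contact_force: [-0.2, 0.1, 0.8]
finger_gap: 0.0856
```

```bash
python3 -c "
from h import *
for i in range(6): cap('side')
yaw()
"
```

```text
tcp [ 504.8 -307.5   60.7] yaw -13.11 down [ 0.0023 -0.0017 -1.    ] gap 0.08549766912434313 q [-0.62  0.48  1.67 -0.    0.99 -0.39] F [-0.1  0.2  0.6]
```

send_rows(plan=[[[-1,-0.5,0.5,-1.5,0,0,0],[-1,-0.5,0.5,-1.5,0,0,0],[1,-0.5,0.5,-1.5,0,0,0],[1,-0.5,0.5,-1.5,0,0,0],[1,-0.5,0.5,-1.5,0,0,0]]])

```text
time_s: 16.83
tcp_pos: [0.5043, -0.307, 0.0593]
tcp_rot: [-0.702, 0.703, -0.08, 0.082]
contact_force: [1.0, 0.3, 0.2]
finger_gap: 0.0519
```

send_rows(plan=[[[1,0,0,0,0,0,0],[1,0,0,0,0,0,0],[1,0,0,0,0,0,0],[1,0,0,0,0,0,0],[1,0,0,0,0,0,0]]])

```text
time_s: 17.25
tcp_pos: [0.5046, -0.3072, 0.0594]
tcp_rot: [-0.702, 0.703, -0.08, 0.082]
contact_force: [-0.1, 0.5, 0.9]
finger_gap: 0.0231
```

send_rows(plan=[[[1,0,0,0,0,0,0],[1,0,0,0,0,0,0],[1,0,0,0,0,0,0]]])

```text
time_s: 17.5
tcp_pos: [0.5046, -0.3072, 0.0594]
tcp_rot: [-0.702, 0.703, -0.08, 0.082]
contact_force: [-0.1, 0.1, 0.6]
finger_gap: 0.023
```

```bash
python3 -c "
from m import *
yaw()
both(('freshtop',(.503,-.306),.05,.09,.115),('sh',(.503,-.306),.05,.052,.07))
"
```

```text
tcp [ 504.6 -307.2   59.4] yaw -13.11 down [ 0.0028 -0.0021 -1.    ] gap 0.02303424836380603 q [-0.62  0.48  1.67 -0.    0.98 -0.39] F [-0.1  0.1  0.6]
freshtop top 48 rect 500.4 -292.2 size 11.2 36.5 ang 84.5 zmed 0.1008
sh top 125 rect 506.3 -290.7 size 30.8 44.4 ang 78.4 zmed 0.0615
freshtop side 105 rect 503.3 -303.4 size 43.9 41.9 ang 29.3 zmed 0.1034
sh side 137 rect 502.8 -305.5 size 70.7 46.4 ang 74.5 zmed 0.0625
```

send_rows(plan=[[[1,0,0,12,0,0,0],[1,0,0,40,0,0,0],[1,0,0,70,0,0,0],[1,0,0,100,0,0,0],[1,0,0,115,0,0,0]]])

```text
time_s: 18.02
tcp_pos: [0.5056, -0.3079, 0.1774]
tcp_rot: [-0.701, 0.704, -0.079, 0.083]
contact_force: [0.9, -0.3, -2.8]
finger_gap: 0.023
```

send_rows(plan=[[[1,3,25,0,0,0,0.05],[1,7,50,0,0,0,0.1],[1,10,75,0,0,0,0.16],[1,14,100,0,0,0,0.22],[1,18,130,0,0,0,0.28]]])

```text
time_s: 18.43
tcp_pos: [0.5229, -0.1772, 0.1768]
tcp_rot: [-0.706, 0.708, 0.021, -0.017]
contact_force: [0.9, 0.4, -2.5]
finger_gap: 0.0231
```

send_rows(plan=[[[1,3,25,0,0,0,0.05],[1,7,50,0,0,0,0.1],[1,10,75,0,0,0,0.16],[1,14,100,0,0,0,0.22],[1,18,125,0,0,0,0.26]]])

```text
time_s: 18.85
tcp_pos: [0.5399, -0.0508, 0.176]
tcp_rot: [-0.698, 0.699, 0.112, -0.11]
contact_force: [0.5, -0.2, -1.8]
finger_gap: 0.0231
```

send_rows(plan=[[[1,0,0,0,0,0,0],[1,0,0,0,0,0,0],[1,0,0,0,0,0,0],[1,0,0,0,0,0,0]]])

```text
time_s: 19.18
tcp_pos: [0.5395, -0.0516, 0.1757]
tcp_rot: [-0.698, 0.699, 0.112, -0.11]
contact_force: [0.2, 0.6, -1.8]
finger_gap: 0.0234
```

```bash
python3 -c "
from m import *
cap('side');cap('side');yaw()
"
```

```text
tcp [539.7 -51.8 175.9] yaw 18.0 down [ 3.3e-03 -9.0e-04 -1.0e+00] gap 0.02322340441944902 q [-0.17  0.3   1.64 -0.    1.2  -0.49] F [-0.4 -0.8 -2. ]
```

send_rows(plan=[[[1,1.3,5.6,-20,0.001,0.002,0.003],[1,1.3,5.6,-45,0.001,0.002,0.003],[1,1.3,5.6,-64,0.001,0.002,0.003],[1,1.3,5.6,-64,0.001,0.002,0.003],[1,1.3,5.6,-64,0.001,0.002,0.003]]])

```text
time_s: 19.7
tcp_pos: [0.54, -0.0468, 0.1111]
tcp_rot: [0.699, -0.698, -0.111, 0.112]
contact_force: [-0.7, -0.9, -2.2]
finger_gap: 0.0232
```

```bash
python3 -c "
from m import *
for i in range(7): cap('side')
yaw()
"
```

```text
tcp [541.8 -46.4 113. ] yaw 18.18 down [ 3.5e-03 -2.0e-04 -1.0e+00] gap 0.023214656370852422 q [-0.16  0.37  1.72  0.    1.05 -0.48] F [ 0.5 -0.7 -2.4]
```

send_rows(plan=[[[1,-0.8,0.2,0,0,0,0],[1,-0.8,0.2,-6,0,0,0],[1,-0.8,0.2,-10,0,0,0],[1,-0.8,0.2,-14,0,0,0],[1,-0.8,0.2,-18,0,0,0]]])

```text
time_s: 20.47
tcp_pos: [0.5406, -0.0461, 0.0943]
tcp_rot: [-0.698, 0.698, 0.113, -0.111]
contact_force: [0.1, -0.3, -1.5]
finger_gap: 0.0232
```

```bash
python3 -c "
from m import *
for i in range(4): cap('side')
yaw()
"
```

```text
tcp [540.8 -46.1  94.6] yaw 18.18 down [ 2.7e-03 -1.0e-04 -1.0e+00] gap 0.02320300660291271 q [-0.16  0.39  1.74  0.    1.01 -0.48] F [ 0.6  0.8 -2.5]
```

In the well with no contact force (102 was the deck contact height). I'll continue down.

send_rows(plan=[[[1,0,0,-5,0,0,0],[1,0,0,-10,0,0,0],[1,0,0,-15,0,0,0],[1,0,0,-20,0,0,0],[1,0,0,-22,0,0,0]]])

```text
time_s: 21.08
tcp_pos: [0.5404, -0.0461, 0.0716]
tcp_rot: [-0.698, 0.698, 0.112, -0.111]
contact_force: [-0.5, 0.5, -2.9]
finger_gap: 0.023
```

```bash
python3 -c "
from m import *
for i in range(4): cap('side')
yaw()
"
```

```text
tcp [540.7 -46.1  72.5] yaw 18.18 down [ 0.0022 -0.     -1.    ] gap 0.023143152534102634 q [-0.16  0.42  1.76  0.    0.96 -0.48] F [-0.4  0.4 -2.6]
```

send_rows(plan=[[[1,0,0,-4,0,0,0],[1,0,0,-8,0,0,0],[1,0,0,-10,0,0,0],[1,0,0,-11,0,0,0],[1,0,0,-11,0,0,0]]])

```text
time_s: 21.7
tcp_pos: [0.5406, -0.0461, 0.0624]
tcp_rot: [-0.698, 0.698, 0.112, -0.111]
contact_force: [-1.1, 0.5, 6.9]
finger_gap: 0.0232
```

```bash
python3 -c "
from m import *
for i in range(4): cap('side')
yaw()
"
```

```text
tcp [540.6 -46.1  62.4] yaw 18.18 down [ 2.4e-03 -1.0e-04 -1.0e+00] gap 0.02289009213165182 q [-0.16  0.43  1.78  0.    0.94 -0.48] F [-2.3  0.9  6.2]
```

send_rows(plan=[[[-1,0,0,0,0,0,0],[-1,0,0,0,0,0,0],[-1,0,0,0,0,0,0],[-1,0,0,10,0,0,0],[-1,0,0,40,0,0,0]]])

```text
time_s: 22.32
tcp_pos: [0.5371, -0.0456, 0.0994]
tcp_rot: [0.699, -0.697, -0.109, 0.114]
contact_force: [0.5, 0.0, 0.1]
finger_gap: 0.0818
```

send_rows(plan=[[[-1,0,0,40,0,0,0],[-1,-11,33,40,0,0,0],[-1,-22,67,40,0,0,0],[-1,-32,101,40,0,0,0],[-1,-32,101,40,0,0,0]]])

```text
time_s: 22.73
tcp_pos: [0.5025, 0.0602, 0.1402]
tcp_rot: [0.7, -0.696, -0.11, 0.115]
contact_force: [0.3, -0.3, -0.4]
finger_gap: 0.0853
```

```bash
python3 -c "
from m import *
for i in range(4): cap('side')
both(('fresh',(.54,-.046),.045,.095,.115),('post',(.507,.054),.03,.1,.118))
yaw()
"
```

```text
fresh top 139 rect 539.1 -47.2 size 23.9 40.1 ang 19.4 zmed 0.1043
post top 0
fresh side 36 rect 533.4 -29.2 size 22.0 10.6 ang 23.0 zmed 0.1048
post side 55 rect 507.8 56.4 size 21.6 22.1 ang 15.7 zmed 0.1088
tcp [505.7  54.5 139.6] yaw 18.11 down [-0.0061  0.001  -1.    ] gap 0.0855970807473631 q [ 0.02  0.3   1.75  0.    1.1  -0.29] F [-0.2  0.1  0.2]
```

Fresh block is home, with its top at 104.3 mm, the same as the flat one read. Now for the post.

send_rows(plan=[[[-1,2.5,0,-20,-0.001,-0.006,0],[-1,2.5,0,-45,-0.001,-0.006,0],[-1,2.5,0,-65,-0.001,-0.006,0],[-1,2.5,0,-72,-0.001,-0.006,0],[-1,2.5,0,-72,-0.001,-0.006,0]]])

```text
time_s: 23.45
tcp_pos: [0.5069, 0.0535, 0.0657]
tcp_rot: [0.699, -0.698, -0.109, 0.112]
contact_force: [-0.3, 0.3, 0.3]
finger_gap: 0.0852
```

```bash
python3 -c "
from m import *
for i in range(6): cap('side')
yaw()
"
```

```text
tcp [509.3  54.4  68.7] yaw 18.1 down [ 2.4e-03  1.0e-04 -1.0e+00] gap 0.08507088180442764 q [ 0.02  0.39  1.83  0.    0.92 -0.29] F [-0.4  0.3  0.3]
```

send_rows(plan=[[[1,0,0,0,0,0,0],[1,0,0,0,0,0,0],[1,0,0,0,0,0,0],[1,0,0,0,0,0,0],[1,0,0,0,0,0,0]]])

```text
time_s: 24.17
tcp_pos: [0.5093, 0.0545, 0.0688]
tcp_rot: [-0.698, 0.698, 0.112, -0.11]
contact_force: [0.2, 0.4, -0.1]
finger_gap: 0.0254
```

send_rows(plan=[[[1,0,0,0,0,0,0],[1,0,0,0,0,0,0],[1,0,0,0,0,0,0],[1,0,0,0,0,0,0]]])

```text
time_s: 24.5
tcp_pos: [0.509, 0.0544, 0.069]
tcp_rot: [-0.698, 0.698, 0.112, -0.111]
contact_force: [-2.1, -0.1, 4.9]
finger_gap: 0.021
```

send_rows(plan=[[[1,2.5,-7.5,0,0,0,0],[1,5,-15,0,0,0,0],[1,7.5,-22.5,0,0,0,0],[1,9.5,-28.5,0,0,0,0],[1,9.5,-29,0,0,0,0]]])

```text
time_s: 24.92
tcp_pos: [0.5184, 0.0257, 0.069]
tcp_rot: [0.699, -0.697, -0.111, 0.11]
contact_force: [-2.2, 8.9, 5.1]
finger_gap: 0.0212
```

send_rows(plan=[[[1,0,0,0,0,0,0],[1,0,0,0,0,0,0],[1,0,0,0,0,0,0]]])

```text
time_s: 25.17
tcp_pos: [0.5184, 0.0258, 0.069]
tcp_rot: [0.7, -0.697, -0.111, 0.11]
contact_force: [-2.1, 5.3, 4.4]
finger_gap: 0.0213
```

Latch is at its closed stop. Next: release, rise, move clear and check.

send_rows(plan=[[[-1,0,0,0,0,0,0],[-1,0,0,0,0,0,0],[-1,0,0,0,0,0,0],[-1,0,0,30,0,0,0],[-1,0,0,70,0,0,0]]])

```text
time_s: 25.58
tcp_pos: [0.5154, 0.0253, 0.1363]
tcp_rot: [0.7, -0.697, -0.107, 0.113]
contact_force: [0.3, 0.2, -0.4]
finger_gap: 0.0798
```

send_rows(plan=[[[-1,0,0,40,0,0,0],[-1,-20,-35,70,0,0,0],[-1,-40,-70,70,0,0,0],[-1,-60,-105,70,0,0,0],[-1,-80,-140,70,0,0,0]]])

```text
time_s: 26.0
tcp_pos: [0.4369, -0.1138, 0.2074]
tcp_rot: [0.699, -0.697, -0.109, 0.112]
contact_force: [-0.2, -0.2, -0.6]
finger_gap: 0.0857
```

send_rows(plan=[[[-1,-10,-35,0,0,0,0],[-1,-20,-70,0,0,0,0],[-1,-30,-105,0,0,0,0],[-1,-40,-140,0,0,0,0],[-1,-40,-140,0,0,0,0]]])

```text
time_s: 26.42
tcp_pos: [0.3958, -0.2608, 0.2077]
tcp_rot: [-0.698, 0.7, 0.107, -0.111]
contact_force: [0.1, 0.2, 0.5]
finger_gap: 0.0852
```

```bash
python3 -c "
from m import *
for i in range(4): cap('side')
both(('fresh',(.54,-.046),.042,.095,.115),('post',(.516,.027),.03,.1,.118),('flat',(.505,.272),.055,.08,.11),('cactus',(.703,.26),.07,.05,.16))
yaw(); d=cap('top','p6')
"
```

```text
fresh top 141 rect 539.0 -46.9 size 24.2 40.0 ang 17.7 zmed 0.1047
post top 68 rect 516.2 24.9 size 21.7 20.9 ang 18.8 zmed 0.1073
flat top 142 rect 504.2 271.9 size 23.4 40.8 ang 18.5 zmed 0.0933
cactus top 816 rect 706.1 257.6 size 87.0 86.6 ang 65.7 zmed 0.079
fresh side 95 rect 540.0 -44.3 size 24.2 43.6 ang 17.3 zmed 0.1058
post side 52 rect 517.2 29.0 size 21.7 24.7 ang 18.6 zmed 0.1093
flat side 144 rect 505.4 275.0 size 25.0 45.5 ang 16.3 zmed 0.0946
cactus side 809 rect 700.0 265.5 size 87.5 76.4 ang 43.9 zmed 0.081
tcp [ 397.  -252.7  207.2] yaw 18.09 down [-0.0057  0.0028 -1.    ] gap 0.08530939330205693 q [-0.66  0.17  1.73 -0.    1.25 -0.97] F [-0.7  0.6 -0.1]
```

View pics/p6.png

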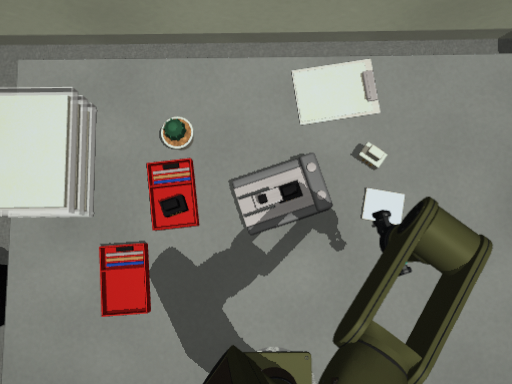

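The picture shows the flat block in the right-hand tidy (173,205), the fresh block in the well (290,190), the post back at (262,198) and the cactus unmoved. The arm is clear.

```bash
python3 -c "
from h import *
print(ticket.finish_job())"
```

```text
the job is handed in; nothing more can be done
None
```

The job is handed in, at about 27 s of the 72 s allowed. The arm pinched the post and slid the latch open to its stop, then stood the flat block in the right-hand tidy. It then plugged the fresh block into the well and slid the latch closed over it.

**Last checks, all from the cameras:**
- **Fresh block:** its top reads 104.7 mm and its centre is within about 1 mm of where the flat block stood.
- **Latch:** the post is back within about 1.5 mm of its closed position.
- **Flat block:** it stands upright, about 4 mm from the compartment centre, with its top at about 94 mm.
- **Cactus:** it has moved no more than the roughly 1 mm the measurement varies by.
- **Gripper:** it is open, clear of everything, with no contact force.

**What disagreed:**
- **Tool height:** the reported TCP height reads about 36 mm below the true height seen by the cameras. Because of this, the first pinch closed above the post and missed it without moving anything. I allowed for the offset from then on.
- **Cameras:** the side and top cameras differ by 2–4 mm in y.

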